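# Pack two polished castings in their fitted tray

## Task

Put the amber round piece into the round pocket of the wooden tray and the green oblong piece into the oblong pocket, each standing upright and fully down on the pocket floor. Lower them in gently rather than dropping them, then let go.

Things in the scene. Friction and masses are not known exactly. Their poses are not given: they have to be found in the camera images.
- round_piece: Polished amber acrylic cylinder, diameter 56 mm, 50 mm high, standing upright on the bench, about 0.15 kg. Origin at the centre of its underside, z up.
- oblong_piece: Polished green acrylic block with a rectangular plan, 84 mm long (its x), 36 mm wide (its y), 50 mm high (its z), standing on the bench, about 0.18 kg. Origin at the centre of its underside. Ends are alike, so a half turn makes no difference. The similar blue six-sided and clear square pieces on the bench are not part of the job.
- round_pocket (a point): Centre of the floor of the round pocket in the pale wooden tray: diameter 76 mm, 18 mm deep, black floor 4 mm above the bench. The tray is 146 x 212 mm, 22 mm high, flat on top and fixed to the bench; its axes are those of this point, z up. The pocket centres lie 104 mm apart along the tray's y, this one on the -y side.
- oblong_pocket (a point): Centre of the floor of the oblong pocket in the same tray: 104 mm long along its x, 54 mm wide along its y, 18 mm deep, black floor 4 mm above the bench; z up. A seated piece stands 32 mm out of the tray.
Things that resemble listed ones, but are neither listed nor needed, are in the scene too. Of the things that look like the oblong_piece, take the one that is nearest to the robot's base at the start. There is more than one size of the round_piece; the job needs the larger.

How it is judged:
At the end, for the whole second after the job is handed in: The round piece is in the round pocket (within 16 mm of its centre) and the oblong piece in the oblong pocket (within 18 mm of its centre, its length within 17 degrees of the pocket's), both upright within 7 degrees, their undersides less than 6 mm above the pocket floor, and at rest (horizontal distance between round_piece and round_pocket below 0.016 m and z of round_piece in the frame of round_pocket below 0.006 m and angle between each of round_piece, oblong_piece's own z axis and vertical below 0.12 rad and horizontal distance between oblong_piece and oblong_pocket below 0.018 m and z of oblong_piece in the frame of oblong_pocket below 0.006 m and angle between the x axis of oblong_piece and the x axis of oblong_pocket, either way round below 0.3 rad and linear speed of each of round_piece, oblong_piece below 0.02 m/s); the robot touches nothing.
It fails at once if the round piece is dropped into its pocket (faster than 0.8 m/s within 40 mm of the floor's centre, as after a fall of over 30 mm) (distance between round_piece and round_pocket below 0.04 m and linear speed of round_piece above 0.8 m/s).
It fails at once if the oblong piece is dropped into its pocket (faster than 0.8 m/s within 40 mm of the floor's centre, as after a fall of over 30 mm) (distance between oblong_piece and oblong_pocket below 0.04 m and linear speed of oblong_piece above 0.8 m/s).
It also fails if it takes over 61 s, if anything falls off the work surface, if the arm or the gripper's body presses on something with over 40 N, if the wrist force passes 120 N, or if a joint passes its speed limit or range.

## Robot

A 6-joint arm with a two-finger parallel gripper is mounted at the origin on the work surface. World frame = base frame: x ahead of the robot, y to its left, z up, the work surface at z = 0. Lengths are in m, angles in rad, forces in N, time in s.
With the tool pointing down it reaches from about 0.375 to 0.9 m from the base axis. Payload 3.1 kg.
Tool frame: the origin (TCP) lies at the very end of the fingers, on their centre line; the grasp point (between the pads) lies 19 mm behind it; z points along the fingers, y is the line along which they close (so a half turn about z gives the same grasp; the last joint's range is limited). The gripper opens to 85 mm and grips with 20 to 120 N. Pads are 22 mm wide; open, the fingers measure 114 mm over their backs; the gripper's body (76 mm by 85 mm) begins 54 mm behind the grasp point. The pads swing forward as they close: fully open they stand 13 mm farther back than shut.
Start: joints at [0.956, 0.527, 1.433, -0, 1.181, -0.178], TCP at [0.264, 0.566, 0.194] pointing down, gripper open.
Joint ranges: [-3.08, 3.08], [-0.75, 2.2], [0.22, 2.44], [-1.43, 4.57], [0, 2.65], [-2.85, 2.85]. Speed limits (rad/s): [2.79, 2.79, 3.14, 3.14, 3.14, 3.14].

## Interface

Orientations are given as a 3x3 rotation matrix whose columns are the frame's x, y, z axes.
In Python, from bench import telemetry, capture, camera_model, close_job gives the robot as it stands.
- The arm moves only by the tool send_rows, never from a script. Its arguments are lists of equal length, an entry for each row: "gripper": the closure in counts, from 0 (fully open) to 255 (shut); "translation": the shift along the world's x, y, z in m, a list of three; "dr": the turn, a rotation vector about the world's x, y, z in rad, a list of three. In form: {"gripper": [gripper, ...], "translation": [[dx, dy, dz], ...], "dr": [[wx, wy, wz], ...]}. A call has 1 to 12 rows; each row is the pose to reach, as a shift and turn from the pose commanded when the call began; what a row does not reach only later rows make up. A row lasts 1/10 s, in which the tool goes at most 50 mm and 8.59 degrees, less where a joint would pass 70% of its speed; a pose out of reach is approached as far as the arm can. A call with a gripper value outside its range is refused whole. The fingers move at their own pace and stop on an object; "grip_force" is the grip in N (left out, the last holds). Time passes only in rows, so rows that repeat a pose let the fingers close. It gives the time, the measured TCP pose, the force, the opening and the grip force at its end, in the units of the state.
- telemetry.sense(): the state, without advancing time (a new reading comes with each control period).
- capture(name): name is "scene" or "top" or "wrist"; returns (picture, depth): 400x640x3 uint8, red, green, blue; 400x640 float32, m along the optical axis (not along the pixel's ray), 0 where there is no reading.
- camera_model(name): a dict with "mtx" (3x3 intrinsics, pixels), "pose" (4x4, takes a point from camera to world coordinates); the wrist camera has in their place "T_tool_cam" (4x4, takes a point from camera to tool coordinates, whose origin is the TCP and whose axes are the flange's). Camera axes: x right, y up, looking along -z (the intrinsics and any distortion apply to the point x, -y, -z); pixel columns grow to the right and rows downward; lengths in m; the calibration is good to about 2 mm. A picture is of the moment at which its call begins: read the wrist's pose just before it. camera_model takes no time and is no camera call.
- close_job(): hands the job in; it is judged then, once.
The state is a dict: "t": time; "q": joint angles; "qd": joint speeds; "joint_efforts": joint torques, N m; "ee_pos": TCP position; "ee_rot": TCP orientation; "contact_force": force on the tool from outside, world axes, zero at the start; "ft_torque": the same for the moment, N m; "gripper_width": finger opening in m; "grip_force": force on a finger pad.
Only numpy, scipy, OpenCV 4.12 (cv2) and the standard library are available. Lean on these libraries where they do the work, as an engineer would, in place of code of your own. Each camera call takes 0.05 s, during which the arm holds its last target. There are 200 camera calls.

## Working session

There is one attempt and no reset: what is moved stays moved. The work goes in short steps, Python scripts to look and compute and a tool call to move; the robot and the scene stay as the last step left them, time stands still between calls to the robot, and variables do not carry over. Pictures are saved under pics/ and viewed, at most 10 in all, crops included, and the job is handed in when it is done.

Besides the shell and the picture viewer there is one more tool, called after ">>>" in YAML: its name, and indented under it one key for each argument. send_rows: Moves the arm, as the interface text tells. Its arguments: {"type":"object","properties":{"gripper":{"type":"array","items":{"type":"number"}},"translation":{"type":"array","items":{"type":"array","items":{"type":"number"}}},"dr":{"type":"array","items":{"type":"array","items":{"type":"number"}}},"grip_force":{"type":"number"}},"required":["gripper","translation","dr"]}

```bash
mkdir -p pics; ls
cat > h.py <<'E'
import numpy as np, cv2
from bench import telemetry, capture, camera_model, close_job
def save(n,im): cv2.imwrite(f'pics/{n}.png',im[:,:,::-1])
def pose(name,s=None):
    m=camera_model(name)
    if 'pose' in m: return m,np.array(m['pose'])
    s=s or telemetry.sense(); T=np.eye(4);T[:3,:3]=s['ee_rot'];T[:3,3]=s['ee_pos']
    return m,T@np.array(m['T_tool_cam'])
def pts(m,T,uv,d=None,z=None):
    uv=np.array(uv,float).reshape(-1,1,2)
    dist=np.array(m.get('dist',m.get('distortion',np.zeros(5))),float)
    n=cv2.undistortPoints(uv,np.array(m['mtx'],float),dist)[:,0]
    r=np.c_[n[:,0],-n[:,1],-np.ones(len(n))]
    if d is not None: return (r*np.array(d).reshape(-1,1))@T[:3,:3].T+T[:3,3]
    w=r@T[:3,:3].T; return T[:3,3]+w*((z-T[2,3])/w[:,2])[:,None]
E
python3 - <<'E'
from h import *
for n in ['top','scene']:
    im,d=capture(n); save(n+'0',im); np.savez(n+'0',im=im,d=d); print(n,camera_model(n))
print(camera_model('wrist')); print(telemetry.sense())
E
```

```text
pics
top {'mtx': array([[390.47140202,   0.        , 320.41083659],
       [  0.        , 390.47140202, 202.11200428],
       [  0.        ,   0.        ,   1.        ]]), 'pose': array([[ 1.08374903e-03,  9.77234524e-01, -2.12159162e-01,
         3.22878921e-01],
       [-9.99989590e-01,  1.18690448e-04, -4.56143085e-03,
        -1.04436064e-01],
       [-4.43240644e-03,  2.12161897e-01,  9.77224479e-01,
         1.14810091e+00],
       [ 0.00000000e+00,  0.00000000e+00,  0.00000000e+00,
         1.00000000e+00]])}
scene {'mtx': array([[463.98008669,   0.        , 320.40208718],
       [  0.        , 463.98008669, 203.20787477],
       [  0.        ,   0.        ,   1.        ]]), 'pose': array([[ 0.85329787, -0.35020364,  0.38631613,  0.97132519],
       [ 0.52140701,  0.57902103, -0.62679293, -0.74810925],
       [-0.00418   ,  0.73626901,  0.67667605,  0.74443213],
       [ 0.        ,  0.        ,  0.        ,  1.        ]])}
{'mtx': array([[280.67181002,   0.        , 317.53022828],
       [  0.        , 280.67181002, 202.96037478],
       [  0.        ,   0.        ,   1.     
[... 462 characters left out ...]
 1.18141844e+00, -1.78474027e-01]), 'qd': array([-0.00262668, -0.00036354, -0.00166989, -0.00049167,  0.00050278,
       -0.00012256]), 'joint_efforts': array([-8.42360969e-04, -4.43307388e+01, -1.78585446e+01, -2.60459483e-04,
        3.90433590e-03,  2.62556978e-05]), 'ee_pos': array([0.26394038, 0.56574895, 0.19323171]), 'ee_rot': array([[-9.06106693e-01,  4.23047693e-01, -1.14434953e-03],
       [ 4.23049087e-01,  9.06105356e-01, -1.59813817e-03],
       [ 3.60812574e-04, -1.93219971e-03, -9.99998068e-01]]), 'contact_force': array([ 0.27047107,  0.30505952, -0.1479882 ]), 'ft_torque': array([ 0.00591159, -0.01615323, -0.00446987]), 'grip_force': 0.0, 'gripper_width': 0.08563655535888304}
```

View pics/top0.png

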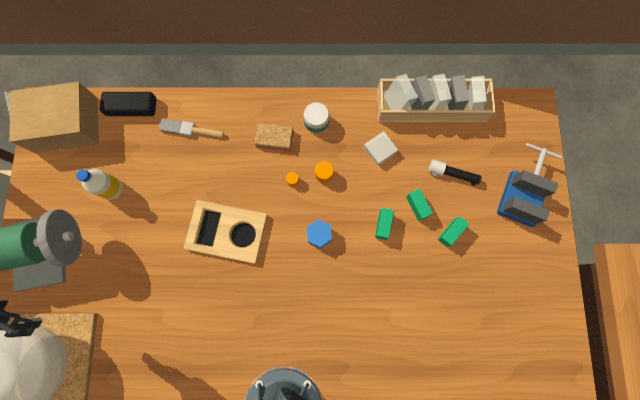

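View pics/scene0.png

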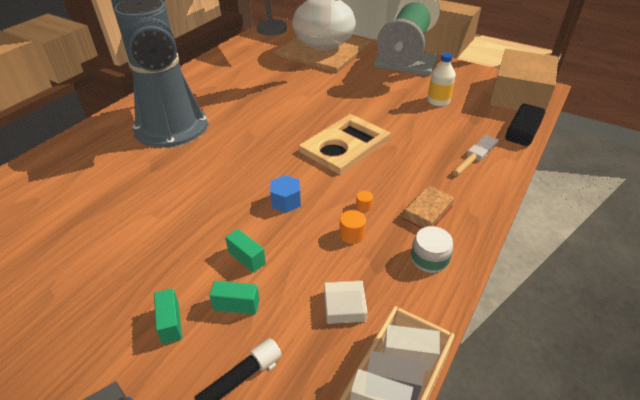

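The amber candidates in the top view are (324,170), the larger, and (292,178). The green candidates are (385,223), (419,205) and (454,232). The tray is at (227,232), with the round pocket at (243,234) and the oblong pocket at (209,228). Next I'll measure the pieces with depth.

```bash
cat >> h.py <<'E'
def tops(name,im,d,T,m,hue,zr=(0.04,0.062),smin=120,amin=30):
    h=cv2.cvtColor(im,cv2.COLOR_RGB2HSV)
    vv,uu=np.mgrid[:400,:640]
    P=pts(m,T,np.c_[uu.ravel(),vv.ravel()],d.ravel()).reshape(400,640,3)
    k=(h[...,0]>=hue[0])&(h[...,0]<=hue[1])&(h[...,1]>smin)&(h[...,2]>50)&(P[...,2]>zr[0])&(P[...,2]<zr[1])&(d>0)
    n,l,st,c=cv2.connectedComponentsWithStats(k.astype(np.uint8))
    for i in range(1,n):
        if st[i,4]<amin: continue
        q=P[l==i]; (cx,cy),sz,a=cv2.minAreaRect((q[:,:2]*1000).astype(np.float32))
        if sz[0]<sz[1]: a+=90
        print(name,'px',c[i].round(),'n',st[i,4],'c',np.round([cx/1e3,cy/1e3],4),'z',np.median(q[:,2]).round(4),'size',np.round(sz),'long ang',round(((a+90)%180)-90,1),'R',round(np.hypot(cx,cy)/1e3,3))
    return P
E
python3 - <<'E'
from h import *
for n in ['top','scene']:
    f=np.load(n+'0.npz'); m,T=pose(n)
    print('amber');P=tops(n,f['im'],f['d'],T,m,(10,22),smin=225)
    print('green');tops(n,f['im'],f['d'],T,m,(65,90))
    if n=='top':
        # dark pocket floors
        g=f['im'].max(2); k=np.zeros((400,640),np.uint8); k[195:270,180:275]=g[195:270,180:275]<60
        q,l,st,c=cv2.connectedComponentsWithStats(k)
        for i in range(1,q):
            if st[i,4]>50:
                w=P[l==i]; print(c[i],st[i],cv2.minAreaRect((w[:,:2]*1000).astype(np.float32)),np.median(w[:,2]))
        z=P[195:270,180:275]; kk=(z[...,2]>.017)&(z[...,2]<.03); print('tray',cv2.minAreaRect((z[kk][:,:2]*1000).astype(np.float32)),kk.sum())
        cv2.imwrite('pics/crop0.png',cv2.resize(f['im'][140:260,180:480,::-1],None,fx=2.6,fy=2.6))
E
```

```text
amber
top px [324. 171.] n 271 c [ 0.6563 -0.1096] z 0.0508 size [53. 52.] long ang 86.4 R 0.665
green
top px [420. 204.] n 362 c [ 0.5575 -0.3867] z 0.0499 size [82. 36.] long ang 24.1 R 0.678
top px [385. 223.] n 362 c [ 0.501  -0.2829] z 0.0504 size [35. 83.] long ang -12.0 R 0.575
top px [455. 231.] n 367 c [ 0.4794 -0.4805] z 0.0498 size [34. 84.] long ang -41.3 R 0.679
[208.12031558 227.79881657] [197 211  23  35 507] ((436.6898498535156, 69.25697326660156), (402.8148498535156, 101.13868713378906), 70.8599624633789) 0.005858057293399055
[242.65420561 234.51635514] [231 223  24  24 428] ((420.8997802734375, 20.275405883789062), (309.66156005859375, 68.94854736328125), 64.38591003417969) 0.00577802720894427
tray ((481.75250244140625, 178.67047119140625), (214.56399536132812, 146.7545928955078), 78.62236785888672) 2483
amber
green
scene px [244. 245.] n 591 c [ 0.5036 -0.2862] z 0.0489 size [36. 84.] long ang -11.5 R 0.579
scene px [233. 292.] n 801 c [ 0.5602 -0.3887] z 0.0489 size [83. 37.] long ang 24.8 R 0.682
scene px [165. 311.] n 842 c [ 0.4814 -0.4832] z 0.0489 size [35. 85.] long ang -41.2 R 0.682
```

View pics/crop0.png

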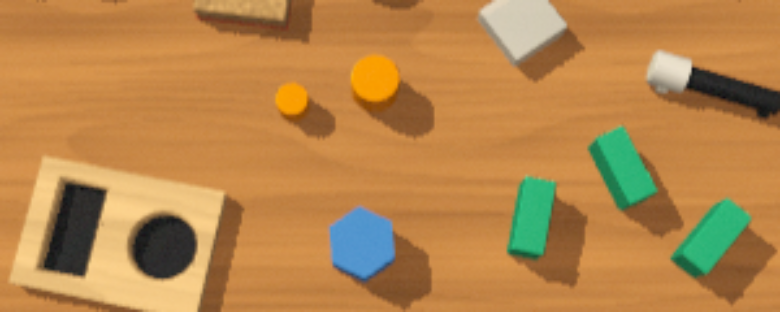

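The crop confirms the choice: the leftmost green block (R 0.575, nearest the base) and the larger amber disc. I'll move over the tray for a close look.

>>> send_rows:
  gripper: [0,0,0,0,0,0,0,0,0,0,0,0]
  translation:
    - [0,-0.05,0.01]
    - [0.0,-0.1,0.02]
    - [0.01,-0.148,0.03]
    - [0.03,-0.193,0.03]
    - [0.05,-0.238,0.03]
    - [0.08,-0.278,0.03]
    - [0.11,-0.315,0.03]
    - [0.14,-0.35,0.03]
    - [0.17,-0.386,0.03]
    - [0.196,-0.386,0.03]
    - [0.196,-0.386,0.03]
    - [0.196,-0.386,0.03]
  dr:
    - [0,0,0.1]
    - [0,0,0.2]
    - [0,0,0.236]
    - [0,0,0.236]
    - [0,0,0.236]
    - [0,0,0.236]
    - [0,0,0.236]
    - [0,0,0.236]
    - [0,0,0.236]
    - [0,0,0.236]
    - [0,0,0.236]
    - [0,0,0.236]

```text
t: 1.3
ee_pos: [0.4599, 0.18, 0.2235]
ee_rot: [[-0.98, 0.2, -0.002], [0.2, 0.98, -0.0], [0.002, -0.0, -1.0]]
contact_force: [0.4, 0.4, -0.9]
gripper_width: 0.0855
grip_force: 0.0
```

```bash
cat > tray.py <<'E'
from h import *
import sys
s=telemetry.sense(); im,d=capture('wrist'); save(sys.argv[1],im); m,T=pose('wrist',s)
print(s['ee_pos'],np.degrees(np.arctan2(s['ee_rot'][1,1],s['ee_rot'][0,1])))
vv,uu=np.mgrid[:400,:640]
P=pts(m,T,np.c_[uu.ravel(),vv.ravel()],d.ravel()).reshape(400,640,3)
near=np.hypot(P[...,0]-.482,P[...,1]-.179)<.15
k=((P[...,2]>.016)&(P[...,2]<.03)&near&(d>0)).astype(np.uint8)
print('tray',cv2.minAreaRect((P[k>0][:,:2]*1000).astype(np.float32)),np.median(P[k>0][:,2]))
cs,hi=cv2.findContours(k,cv2.RETR_CCOMP,cv2.CHAIN_APPROX_NONE)
for c,h in zip(cs,hi[0]):
    if h[3]>=0 and cv2.contourArea(c)>300:
        q=pts(m,T,c[:,0],z=.022)[:,:2]
        print('hole px',c[:,0].mean(0).round(),cv2.minAreaRect((q*1000).astype(np.float32)))
E
python3 tray.py w1
```

```text
[0.45987998 0.17997842 0.22353929] 78.44142180865923
tray ((481.10174560546875, 176.42977905273438), (212.82525634765625, 146.0405731201172), 78.56942749023438) 0.022458870412111198
hole px [282. 190.] ((470.43695068359375, 126.33263397216797), (75.63114166259766, 75.37329864501953), 32.12609100341797)
hole px [355. 188.] ((490.0709228515625, 226.99176025390625), (56.146183013916016, 104.25367736816406), 78.45365905761719)
```

View pics/w1.png

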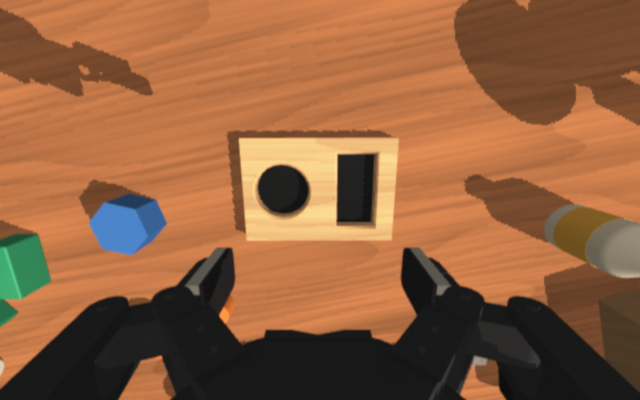

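Tray from the close view: round pocket at (0.4707, 0.1258) and oblong pocket at (0.4908, 0.2272), with the length at about −11.5°. In the image they are at (282,190) and (355,188). Now over to the green block.

>>> send_rows:
  gripper: [0,0,0,0,0,0,0,0,0,0,0,0]
  translation:
    - [0.01,-0.048,-0.01]
    - [0.02,-0.096,-0.02]
    - [0.03,-0.144,-0.03]
    - [0.04,-0.192,-0.03]
    - [0.04,-0.24,-0.03]
    - [0.04,-0.288,-0.03]
    - [0.04,-0.336,-0.03]
    - [0.04,-0.384,-0.03]
    - [0.04,-0.432,-0.03]
    - [0.04,-0.464,-0.03]
    - [0.04,-0.464,-0.03]
    - [0.04,-0.464,-0.03]
  dr:
    - [0,0,0]
    - [0,0,0]
    - [0,0,0]
    - [0,0,0]
    - [0,0,0]
    - [0,0,0]
    - [0,0,0]
    - [0,0,0]
    - [0,0,0]
    - [0,0,0]
    - [0,0,0]
    - [0,0,0]

```text
t: 2.55
ee_pos: [0.4996, -0.2824, 0.1937]
ee_rot: [[-0.98, 0.199, -0.001], [0.199, 0.98, 0.002], [0.002, 0.002, -1.0]]
contact_force: [0.3, 0.2, 0.0]
gripper_width: 0.0854
grip_force: 0.0
```

```bash
cat > pc.py <<'E'
from h import *
import sys
s=telemetry.sense(); im,d=capture('wrist'); save(sys.argv[1],im); m,T=pose('wrist',s)
print(s['t'],s['ee_pos'],np.degrees(np.arctan2(s['ee_rot'][1,1],s['ee_rot'][0,1])))
for n,h,sm in (('green',(65,90),120),('amber',(10,24),215)):
    tops(n,im,d,T,m,h,zr=(.045,.065),smin=sm,amin=100)
E
python3 pc.py w2
```

```text
2.55 [ 0.49962204 -0.2823637   0.19370045] 78.49229314187161
green px [316. 184.] n 1945 c [ 0.5006 -0.2849] z 0.0504 size [34. 82.] long ang -11.3 R 0.576
green px [152. 199.] n 2005 c [ 0.4793 -0.4821] z 0.0504 size [35. 83.] long ang -41.0 R 0.68
green px [244. 243.] n 1735 c [ 0.557  -0.3883] z 0.0505 size [83. 35.] long ang 24.5 R 0.679
```

>>> send_rows:
  gripper: [0,0,0,0,0,0,255,255,255,255,255,255]
  translation:
    - [0.001,-0.001,-0.05]
    - [0.001,-0.001,-0.1]
    - [0.001,-0.001,-0.13]
    - [0.001,-0.001,-0.15]
    - [0.001,-0.001,-0.168]
    - [0.001,-0.001,-0.168]
    - [0.001,-0.001,-0.168]
    - [0.001,-0.001,-0.168]
    - [0.001,-0.001,-0.168]
    - [0.001,-0.001,-0.168]
    - [0.001,-0.001,-0.168]
    - [0.001,-0.001,-0.168]
  dr:
    - [0,0,0]
    - [0,0,0]
    - [0,0,0]
    - [0,0,0]
    - [0,0,0]
    - [0,0,0]
    - [0,0,0]
    - [0,0,0]
    - [0,0,0]
    - [0,0,0]
    - [0,0,0]
    - [0,0,0]
  grip_force: 50

```text
t: 3.8
ee_pos: [0.5015, -0.2849, 0.0265]
ee_rot: [[-0.98, 0.2, 0.0], [0.2, 0.98, -0.0], [-0.001, -0.0, -1.0]]
contact_force: [0.2, -0.9, 0.1]
gripper_width: 0.0004
grip_force: 0.0
```

The gripper closed on nothing, so I'll look.

```bash
python3 pc.py w3
python3 - <<'E'
from h import *
im,d=capture('scene'); save('s3',cv2.resize(im[180:350,100:400],None,fx=2.6,fy=2.6)); m,T=pose('scene'); tops('scene',im,d,T,m,(65,90),zr=(.01,.07))
E
```

```text
3.8 [ 0.50146797 -0.28489933  0.02647365] 78.48613395421691
green px [318. 206.] n 4119 c [ 0.4842 -0.2817] z 0.0505 size [35. 49.] long ang -11.9 R 0.56
green px [ 18. 258.] n 4201 c [ 0.4849 -0.4705] z 0.0503 size [30. 88.] long ang -24.9 R 0.676
green px [153. 306.] n 1175 c [ 0.525  -0.4018] z 0.0504 size [17. 37.] long ang -76.4 R 0.661
scene px [246. 251.] n 823 c [ 0.5033 -0.2862] z 0.0464 size [35. 85.] long ang -11.6 R 0.579
scene px [234. 296.] n 1245 c [ 0.5608 -0.389 ] z 0.0475 size [84. 37.] long ang 24.0 R 0.683
scene px [167. 315.] n 1128 c [ 0.4814 -0.4829] z 0.0483 size [35. 86.] long ang -41.5 R 0.682
```

View pics/s3.png

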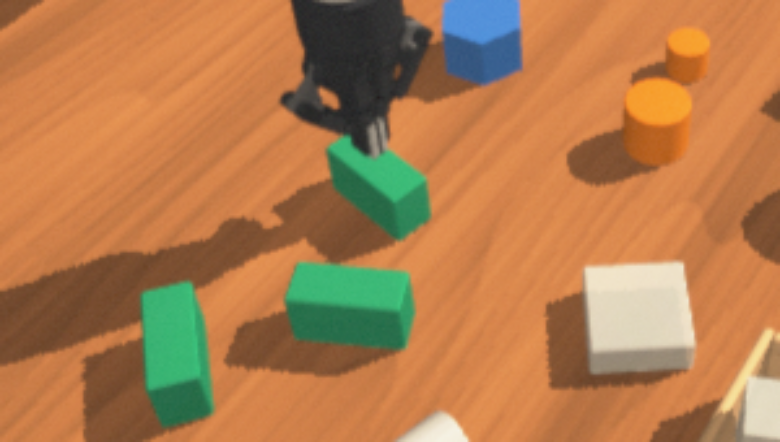

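View pics/w3.png

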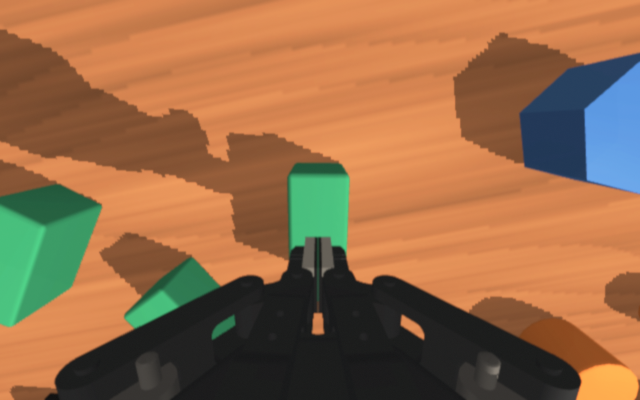

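The fingers shut just above the block, without touching it. I'll measure where the fingertips really are in the tool frame.

Run:
```python
from h import *
s=telemetry.sense(); im,d=capture('wrist'); m,T=pose('wrist',s)
for v in (232,236,240,245,250,260,275):
    uv=[[308,v],[329,v]]; dd=[d[v,308],d[v,329]]
    print(v,im[v,308],im[v,329],pts(m,np.array(m['T_tool_cam']),uv,dd).round(4).tolist())
im,d=capture('scene'); m,T=pose('scene')
for u,v in ((240,238),(244,238),(245,234),(243,230),(246,240),(247,236)): print(u,v,im[v,u],pts(m,T,[[u,v]],[d[v,u]]).round(4))
```

```text
232 [ 72 191 126] [ 75 195 128] [[0.0064, -0.006, -0.0252], [0.0064, 0.0064, -0.0252]]
236 [ 78 163 113] [ 78 167 115] [[0.0034, -0.0061, -0.0239], [0.0035, 0.0065, -0.0243]]
240 [102  97  88] [101 101  90] [[0.0105, -0.0053, -0.0467], [0.0105, 0.0055, -0.0465]]
245 [102  96  88] [102  97  87] [[0.0108, -0.0051, -0.0534], [0.0105, 0.0053, -0.0528]]
250 [102  97  89] [102  97  88] [[0.0107, -0.0049, -0.0588], [0.0111, 0.005, -0.0597]]
260 [103  97  88] [102  97  88] [[0.0107, -0.0046, -0.0689], [0.0107, 0.0046, -0.069]]
275 [28 29 29] [27 28 28] [[0.012, -0.0041, -0.0839], [0.0114, 0.0041, -0.0828]]
240 238 [43 54 47] [[ 0.5054 -0.2959  0.0738]]
244 238 [157 148 135] [[ 0.5118 -0.2914  0.0732]]
245 234 [110 103  95] [[ 0.5128 -0.2879  0.0821]]
243 230 [155 146 132] [[ 0.5108 -0.2895  0.0937]]
246 240 [ 69 182 119] [[ 0.5017 -0.2767  0.0482]]
247 236 [148 139 125] [[ 0.5135 -0.284   0.0731]]
```

Both cameras put the actual fingertips about 45 mm behind the reported TCP, laterally centred. I'll allow for that: open, go 46 mm lower and close again.

>>> send_rows:
  gripper: [0,0,0,0,0,0,0,0,0,0,0,0]
  translation:
    - [0,0,0.01]
    - [0,0,0.01]
    - [0,0,0.01]
    - [0,0,0.01]
    - [0,0,0.01]
    - [0,0,0.01]
    - [0,0,0]
    - [-0.001,0,-0.02]
    - [-0.001,0,-0.035]
    - [-0.001,0,-0.046]
    - [-0.001,0,-0.046]
    - [-0.001,0,-0.046]
  dr:
    - [0,0,0]
    - [0,0,0]
    - [0,0,0]
    - [0,0,0]
    - [0,0,0]
    - [0,0,0]
    - [0,0,0]
    - [0,0,0]
    - [0,0,0]
    - [0,0,0]
    - [0,0,0]
    - [0,0,0]
  grip_force: 50

```text
t: 5.2
ee_pos: [0.5003, -0.2846, -0.0203]
ee_rot: [[-0.98, 0.199, -0.0], [0.199, 0.98, 0.0], [0.0, 0.0, -1.0]]
contact_force: [-0.5, 0.1, 0.2]
gripper_width: 0.0854
grip_force: 0.0
```

>>> send_rows:
  gripper: [255,255,255,255,255,255]
  translation:
    - [0,0,0]
    - [0,0,0]
    - [0,0,0]
    - [0,0,0]
    - [0,0,0]
    - [0,0,0]
  dr:
    - [0,0,0]
    - [0,0,0]
    - [0,0,0]
    - [0,0,0]
    - [0,0,0]
    - [0,0,0]
  grip_force: 50

```text
t: 5.8
ee_pos: [0.5008, -0.285, -0.0192]
ee_rot: [[-0.98, 0.199, 0.001], [0.199, 0.98, -0.001], [-0.001, -0.001, -1.0]]
contact_force: [-0.0, 1.1, 5.3]
gripper_width: 0.035
grip_force: 51.8
```

>>> send_rows:
  gripper: [255,255,255,255,255,255,255,255,255,255,255,255]
  translation:
    - [0,0,0.02]
    - [0,0,0.06]
    - [0,0.02,0.1]
    - [0,0.06,0.1]
    - [0,0.108,0.1]
    - [0,0.156,0.1]
    - [-0.005,0.204,0.1]
    - [-0.005,0.252,0.1]
    - [-0.01,0.3,0.1]
    - [-0.01,0.348,0.1]
    - [-0.01,0.396,0.1]
    - [-0.01,0.44,0.1]
  dr:
    - [0,0,0]
    - [0,0,0]
    - [0,0,0]
    - [0,0,0]
    - [0,0,0]
    - [0,0,0]
    - [0,0,0]
    - [0,0,0]
    - [0,0,0]
    - [0,0,0]
    - [0,0,0]
    - [0,0,0]

```text
t: 7.0
ee_pos: [0.4894, 0.1574, 0.0797]
ee_rot: [[-0.98, 0.199, -0.001], [0.199, 0.98, -0.0], [0.001, -0.0, -1.0]]
contact_force: [0.6, -0.4, -1.9]
gripper_width: 0.0353
grip_force: 51.2
```

>>> send_rows:
  gripper: [255,255,255,255,255]
  translation:
    - [0,0.03,0]
    - [0,0.06,0]
    - [0,0.072,0]
    - [0,0.072,0]
    - [0,0.072,0]
  dr:
    - [0,0,0]
    - [0,0,0]
    - [0,0,0]
    - [0,0,0]
    - [0,0,0]

```text
t: 7.5
ee_pos: [0.4898, 0.2265, 0.0797]
ee_rot: [[-0.98, 0.199, -0.001], [0.199, 0.98, -0.001], [0.001, -0.001, -1.0]]
contact_force: [-0.3, -0.4, -2.1]
gripper_width: 0.035
grip_force: 51.2
```

Run:
```python
from h import *
s=telemetry.sense(); print(s['ee_pos'],s['gripper_width'],np.degrees(np.arctan2(s['ee_rot'][1,1],s['ee_rot'][0,1])))
for n in ('top','scene','wrist'):
    im,d=capture(n); m,T=pose(n,s); tops(n,im,d,T,m,(65,90),zr=(.07,.2))
    if n=='wrist': save('w4',im)
```

```text
[0.48983292 0.22647694 0.07969388] 0.03503611295510415 78.51229280089609
top px [202. 210.] n 104 c [0.5189 0.2098] z 0.1488 size [45. 21.] long ang 52.6 R 0.56
top px [195. 232.] n 202 c [0.4643 0.2277] z 0.1489 size [42. 30.] long ang 73.8 R 0.517
scene px [362.  99.] n 462 c [0.5    0.2147] z 0.1325 size [73. 69.] long ang 39.6 R 0.544
wrist px [318. 253.] n 12194 c [0.4831 0.2273] z 0.1493 size [36. 69.] long ang -11.9 R 0.534
```

View pics/w4.png

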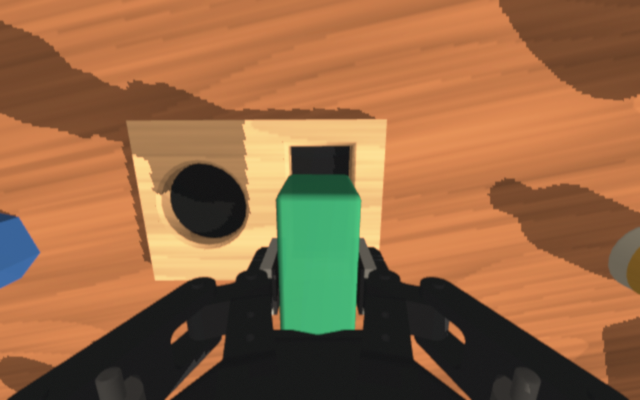

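The block is held level above the pocket and aligned with it: pocket at (322,160), block top at (318,253). Lowering it now.

>>> send_rows:
  gripper: [255,255,255,255,255,255,255,255,255]
  translation:
    - [0,0.001,-0.025]
    - [0,0.001,-0.05]
    - [0,0.001,-0.065]
    - [0,0.001,-0.075]
    - [0,0.001,-0.083]
    - [0,0.001,-0.089]
    - [0,0.001,-0.093]
    - [0,0.001,-0.095]
    - [0,0.001,-0.095]
  dr:
    - [0,0,0]
    - [0,0,0]
    - [0,0,0]
    - [0,0,0]
    - [0,0,0]
    - [0,0,0]
    - [0,0,0]
    - [0,0,0]
    - [0,0,0]

```text
t: 8.55
ee_pos: [0.4905, 0.2284, -0.0148]
ee_rot: [[-0.98, 0.199, 0.0], [0.199, 0.98, 0.0], [-0.0, 0.0, -1.0]]
contact_force: [0.3, -0.4, -1.5]
gripper_width: 0.0355
grip_force: 51.2
```

>>> send_rows:
  gripper: [255,255,120,60,0,0,0,0,0,0,0,0]
  translation:
    - [0,0,-0.001]
    - [0,0,-0.001]
    - [0,0,-0.001]
    - [0,0,-0.001]
    - [0,0,-0.001]
    - [0,0,-0.001]
    - [0,0,0.02]
    - [0,0,0.05]
    - [0,0,0.09]
    - [0,0,0.13]
    - [0,0,0.17]
    - [0,0,0.17]
  dr:
    - [0,0,0]
    - [0,0,0]
    - [0,0,0]
    - [0,0,0]
    - [0,0,0]
    - [0,0,0]
    - [0,0,0]
    - [0,0,0]
    - [0,0,0]
    - [0,0,0]
    - [0,0,0]
    - [0,0,0]

```text
t: 9.75
ee_pos: [0.4945, 0.2294, 0.1606]
ee_rot: [[-0.98, 0.199, 0.012], [0.199, 0.98, 0.003], [-0.011, 0.005, -1.0]]
contact_force: [0.6, 0.5, -0.2]
gripper_width: 0.0853
grip_force: 0.0
```

```bash
python3 pc.py w5
```

```text
9.75 [0.49445519 0.22942954 0.16059607] 78.51069692864856
green px [315. 185.] n 2621 c [0.4911 0.228 ] z 0.0544 size [36. 83.] long ang -11.6 R 0.541
```

The block is seated: centre (0.491, 0.228), top at 0.054. Now the larger amber disc.

>>> send_rows:
  gripper: [0,0,0,0,0,0,0,0,0,0,0,0]
  translation:
    - [0.01,-0.04,0.02]
    - [0.03,-0.08,0.03]
    - [0.05,-0.12,0.03]
    - [0.07,-0.16,0.03]
    - [0.09,-0.2,0.03]
    - [0.11,-0.24,0.03]
    - [0.13,-0.28,0.03]
    - [0.15,-0.315,0.03]
    - [0.165,-0.338,0.03]
    - [0.165,-0.338,0.03]
    - [0.165,-0.338,0.03]
    - [0.165,-0.338,0.03]
  dr:
    - [0,0,-0.1]
    - [0,0,-0.2]
    - [0,0,-0.3]
    - [0,0,-0.4]
    - [0,0,-0.5]
    - [0,0,-0.6]
    - [0,0,-0.67]
    - [0,0,-0.67]
    - [0,0,-0.67]
    - [0,0,-0.67]
    - [0,0,-0.67]
    - [0,0,-0.67]

```text
t: 11.0
ee_pos: [0.6539, -0.1083, 0.1837]
ee_rot: [[-0.645, 0.764, -0.003], [0.764, 0.645, 0.002], [0.003, -0.002, -1.0]]
contact_force: [-0.6, -0.3, 0.8]
gripper_width: 0.0857
grip_force: 0.0
```

```bash
python3 pc.py w6
```

```text
11.0 [ 0.65386417 -0.10831342  0.1836958 ] 40.145473681525836
green px [117. 293.] n 754 c [ 0.5509 -0.3794] z 0.0501 size [80. 29.] long ang 38.6 R 0.669
green px [ 33. 313.] n 1596 c [ 0.48   -0.4813] z 0.0501 size [36. 83.] long ang -41.3 R 0.68
```

View pics/w6.png

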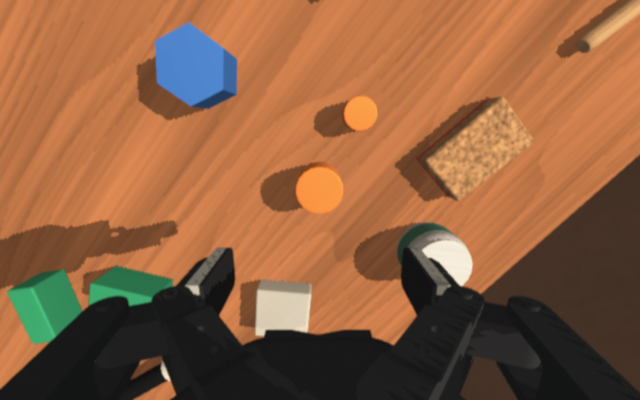

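The large disc is at (320,190), the small one at (360,113), clear of the finger line. Measuring with a looser colour threshold.

```bash
sed -i "s/215)/150)/" pc.py; python3 pc.py w7 | grep -v green
python3 - <<'E'
from h import *
s=telemetry.sense(); im,d=capture('wrist'); m,T=pose('wrist',s)
vv,uu=np.mgrid[:400,:640]
P=pts(m,T,np.c_[uu.ravel(),vv.ravel()],d.ravel()).reshape(400,640,3)
w=P[200:290,370:475]; w=w[(w[...,2]>.02)&(w[...,2]<.1)]
c=np.array([.656,-.110]);y=s['ee_rot'][:2,1];x=s['ee_rot'][:2,0]
print('jar: along y',((w[:,:2]-c)@y).min(),'x',((w[:,:2]-c)@x).min(),((w[:,:2]-c)@x).max(),'z',w[:,2].max())
E
```

```text
11.05 [ 0.65412322 -0.10812314  0.18419096] 40.17964574832317
amber px [319. 189.] n 1773 c [ 0.6577 -0.1107] z 0.0504 size [54. 55.] long ang -49.0 R 0.667
jar: along y 0.10766281382074609 x -0.11890431732219521 -0.05460321684156402 z 0.06288358850866549
```

>>> send_rows:
  gripper: [0,0,0,0,0,0,0,0,0]
  translation:
    - [0.002,-0.002,-0.04]
    - [0.002,-0.002,-0.08]
    - [0.002,-0.002,-0.12]
    - [0.002,-0.002,-0.15]
    - [0.002,-0.002,-0.175]
    - [0.002,-0.002,-0.195]
    - [0.002,-0.002,-0.207]
    - [0.002,-0.002,-0.207]
    - [0.002,-0.002,-0.207]
  dr:
    - [0,0,0]
    - [0,0,0]
    - [0,0,0]
    - [0,0,0]
    - [0,0,0]
    - [0,0,0]
    - [0,0,0]
    - [0,0,0]
    - [0,0,0]

```text
t: 12.05
ee_pos: [0.6579, -0.1115, -0.0212]
ee_rot: [[-0.645, 0.764, 0.001], [0.764, 0.645, -0.0], [-0.001, 0.001, -1.0]]
contact_force: [-0.2, -0.9, 0.3]
gripper_width: 0.0853
grip_force: 0.0
```

>>> send_rows:
  gripper: [255,255,255,255,255,255]
  translation:
    - [0,0,0]
    - [0,0,0]
    - [0,0,0]
    - [0,0,0]
    - [0,0,0]
    - [0,0,0]
  dr:
    - [0,0,0]
    - [0,0,0]
    - [0,0,0]
    - [0,0,0]
    - [0,0,0]
    - [0,0,0]
  grip_force: 50

```text
t: 12.65
ee_pos: [0.6586, -0.1121, -0.0202]
ee_rot: [[-0.644, 0.765, 0.003], [0.765, 0.644, -0.001], [-0.002, 0.002, -1.0]]
contact_force: [0.4, 0.6, 5.5]
gripper_width: 0.0545
grip_force: 53.3
```

>>> send_rows:
  gripper: [255,255,255,255,255,255,255,255,255,255,255,255]
  translation:
    - [0,0,0.02]
    - [0,0,0.06]
    - [-0.01,0.015,0.1]
    - [-0.03,0.04,0.1]
    - [-0.058,0.075,0.1]
    - [-0.087,0.112,0.1]
    - [-0.117,0.15,0.1]
    - [-0.147,0.188,0.1]
    - [-0.172,0.22,0.1]
    - [-0.187,0.238,0.1]
    - [-0.187,0.238,0.1]
    - [-0.187,0.238,0.1]
  dr:
    - [0,0,0]
    - [0,0,0]
    - [0,0,0]
    - [0,0,0]
    - [0,0,0]
    - [0,0,0]
    - [0,0,0]
    - [0,0,0]
    - [0,0,0]
    - [0,0,0]
    - [0,0,0]
    - [0,0,0]

```text
t: 13.85
ee_pos: [0.4707, 0.1266, 0.0783]
ee_rot: [[-0.645, 0.764, 0.001], [0.764, 0.645, -0.0], [-0.001, 0.001, -1.0]]
contact_force: [0.8, 0.2, -1.5]
gripper_width: 0.0546
grip_force: 53.2
```

Run:
```python
from h import *
s=telemetry.sense(); print(s['ee_pos'],s['gripper_width'])
im,d=capture('wrist'); m,T=pose('wrist',s); save('w8',im); tops('wrist',im,d,T,m,(8,24),zr=(.135,.165),smin=150)
im,d=capture('top'); m,T=pose('top'); tops('top',im,d,T,m,(8,24),zr=(.135,.165),smin=150)
```

```text
[0.47072545 0.12655034 0.07832147] 0.05456065685959375
wrist px [318. 273.] n 11630 c [0.47   0.1273] z 0.149 size [55. 56.] long ang -49.5 R 0.487
top px [242. 226.] n 37 c [0.4755 0.1047] z 0.1485 size [30. 10.] long ang 27.3 R 0.487
```

View pics/w8.png

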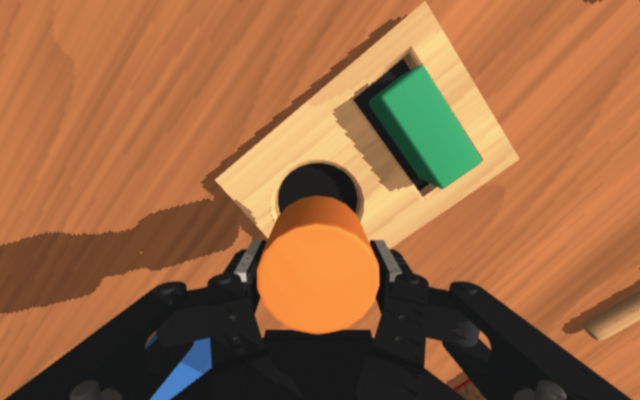

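The amber piece at (318,273) is held level over the round pocket, and the green block sits in its own pocket at (425,125). Lowering.

>>> send_rows:
  gripper: [255,255,255,255,255,255,255,255,255,255]
  translation:
    - [0,-0.001,-0.025]
    - [0,-0.001,-0.05]
    - [0,-0.001,-0.065]
    - [0,-0.001,-0.075]
    - [0,-0.001,-0.083]
    - [0,-0.001,-0.089]
    - [0,-0.001,-0.093]
    - [0,-0.001,-0.095]
    - [0,-0.001,-0.095]
    - [0,-0.001,-0.095]
  dr:
    - [0,0,0]
    - [0,0,0]
    - [0,0,0]
    - [0,0,0]
    - [0,0,0]
    - [0,0,0]
    - [0,0,0]
    - [0,0,0]
    - [0,0,0]
    - [0,0,0]

```text
t: 14.95
ee_pos: [0.4707, 0.1253, -0.0162]
ee_rot: [[-0.644, 0.765, 0.001], [0.765, 0.644, -0.0], [-0.001, 0.001, -1.0]]
contact_force: [0.2, -0.6, 3.4]
gripper_width: 0.0547
grip_force: 53.2
```

>>> send_rows:
  gripper: [255,255,120,60,0,0,0,0,0,0,0,0]
  translation:
    - [0,0,-0.001]
    - [0,0,-0.001]
    - [0,0,-0.001]
    - [0,0,-0.001]
    - [0,0,-0.001]
    - [0,0,-0.001]
    - [0,0,0.02]
    - [0,0,0.05]
    - [0,0,0.09]
    - [0,0,0.13]
    - [0,0,0.17]
    - [0,0,0.17]
  dr:
    - [0,0,0]
    - [0,0,0]
    - [0,0,0]
    - [0,0,0]
    - [0,0,0]
    - [0,0,0]
    - [0,0,0]
    - [0,0,0]
    - [0,0,0]
    - [0,0,0]
    - [0,0,0]
    - [0,0,0]

```text
t: 16.15
ee_pos: [0.4743, 0.1256, 0.1578]
ee_rot: [[-0.644, 0.765, 0.011], [0.765, 0.644, 0.0], [-0.007, 0.009, -1.0]]
contact_force: [1.3, 0.2, 0.2]
gripper_width: 0.0856
grip_force: 0.0
```

```bash
python3 pc.py w9
```

```text
16.15 [0.47432812 0.12564796 0.15778252] 40.1290998076783
green px [395. 122.] n 3201 c [0.4911 0.2275] z 0.0544 size [35. 83.] long ang -12.3 R 0.541
amber px [314. 187.] n 2183 c [0.4698 0.1262] z 0.0544 size [55. 54.] long ang 50.3 R 0.486
```

View pics/w9.png

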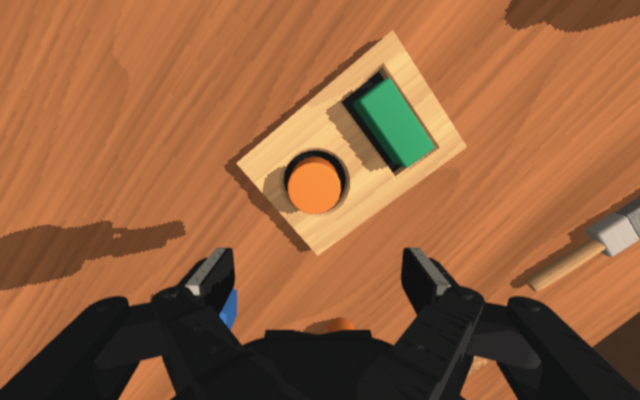

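Both pieces are seated, amber at (314,187) and green at (395,122), with both tops at z 0.054 and the gripper clear. Handing in.

```bash
python3 -c "
from bench import close_job
print(close_job())"
```

```text
the job is handed in; nothing more can be done
None
```

The amber round piece and the green oblong piece are both in their pockets, upright and on the floor (each within 2 mm of centre by the wrist camera), and the job is handed in; the first grasp missed because the fingertips sit about 45 mm behind the reported TCP.

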